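Shut and fasten the dust extractor's filter hatch

TASK

The filter hatch on top of the bench dust extractor has been left standing open: swing it down, press it gently onto its rubber seal with the knob's tongue turned clear of the frame, and turn the wing knob clockwise until its hidden tongue has swung fully behind the front frame edge and holds the hatch shut. Then let go. Do not ram the hatch or the tongue against the frame, which bends easily, and leave the other things on the bench where they are.

Things in the scene. Friction and masses are not known exactly. Their poses are not given: they have to be found in the camera images.
- extractor: White sheet-steel dust extractor, fixed: box 340 (x) by 320 (y) mm, deck 168 mm high; aluminium intake elbow on its +y side. Origin under its centre on the bench; x runs from its front (robot side) to its rear, z up. The hatch lies on the front half of the deck.
- hatch (a joint): Angle of the aluminium hatch (212 x 230 x 5 mm sheet), rad: 0 = level, shut; positive = open, its front edge raised. The hinge lies along the extractor's y at the hatch's rear edge and is stiff: the hatch stays where it is left, and 2 to 7 N at the knob moves it. Shut, it reads -0.03 to 0.04, after the frame's height.
- hatch_hinge (a point): Middle of the hinge axis, at the sheet's underside, 85 mm behind the extractor's centre and 178 mm above the bench. Axes turn with the hatch: -x runs along the sheet to its free front edge, y along the hinge, z out of its outer face.
- hatch_edge (a point): Middle of the hatch's free front edge, on the outer face (215 mm from the hinge axis). The outer face is bare to either side of the knob, 115 mm each way.
- knob (a joint): Turn of the black wing knob, rad, positive clockwise seen from above; stays where left (0.05 N m). 0 = wing and tongue parallel to the hinge; 1.57 = tongue straight out under the front frame edge, fully fastened. End stops at -0.10 and 1.65. Below 0.45 the tongue is clear of the frame; above, it lies over or under its edge.
- knob_grip (a point): On the knob's axis in mid wing, 26 mm above the hatch's outer face, 170 mm from the hinge. The wing is 46 mm long (along this point's y), 10 mm thick (x), its top 10 mm above this point, its foot 16 mm below it. z: knob axis, out of the face. The steel tongue under the sheet points to -y, 36 mm long, 14 wide, 9 thick, its top 7.5 mm below the sheet.
- frame: Steel frame of the opening (origin: deck level, extractor's centre). Its front rail (6 mm thick, edge 22 mm before the knob axis) was set by hand, up to 6 mm higher or lower than level; no pose tells it: feel for it. Its rubber seal stands 4 mm proud, gives 3 N/mm, then metal stops. The tongue passes under in the last 1.5 mm: 13 to 17 N down on the knob. Over 20 N on the frame is too much.
- flux_jar: Small amber jar, 44 mm wide, 46 mm high, on the extractor's rear deck; origin under its centre. Leave alone.
- spirit_lamp: Steel spirit lamp, 80 mm wide, 70 mm high, at the extractor's left (+y) front; origin under its centre. Leave alone.
- pliers: Pliers with black grips, 135 mm long, lying in front of the extractor; origin under the middle. Leave alone.
- third_hand: Dark round foot (72 mm) with a post and cross bar 92 mm high, at the extractor's right (-y) side; origin under the foot. Leave alone.
- plaster_tub: White tub, 84 mm wide, 91 mm high, at the extractor's right (-y) front; origin under its centre. Leave alone.
- pot_lid: Shallow blue lid, 62 mm wide, 12 mm high, at the extractor's left (+y) side before the intake; origin under its centre. Leave alone.

How it is judged:
By the outcome, as a careful person would: the job done as asked, in the order asked, and still so for the second after the job is handed in, with the robot touching nothing.
It also fails if it takes over 67 s, if anything falls off the work surface, if the arm or the gripper's body presses on something with over 40 N, if the wrist force passes 120 N, or if a joint passes its speed limit or range.

ROBOT

A 6-joint arm with a two-finger parallel gripper is mounted at the origin on the work surface. World frame = base frame: x ahead of the robot, y to its left, z up, the work surface at z = 0. Lengths are in m, angles in rad, forces in N, time in s.
With the tool pointing down it reaches from about 0.375 to 0.9 m from the base axis. Payload 3.1 kg.
Tool frame: the origin (TCP) lies midway between the tips of the shut fingers; the grasp point (between the pads) lies 19 mm behind it (manip.grasp_offset is the distance from the TCP to the grasp point, in m); z points along the fingers, y is the line along which they close (so a half turn about z gives the same grasp; the last joint's range is limited). The gripper opens to 85 mm and grips with 20 to 120 N. Pads are 22 mm wide; open, the fingers measure 114 mm over their backs; the gripper's body (76 mm by 85 mm) begins 54 mm behind the grasp point. The pads swing forward as they close: fully open they stand 13 mm farther back than shut.
Start: joints at [-1.333, 0.527, 1.433, -0, 1.181, -0.178], TCP at [0.252, -0.572, 0.231] pointing down, gripper open.
Joint ranges: [-3.08, 3.08], [-0.75, 2.2], [0.22, 2.44], [-1.43, 4.57], [0, 2.65], [-2.85, 2.85]. Speed limits (rad/s): [2.79, 2.79, 3.14, 3.14, 3.14, 3.14].

INTERFACE

Orientations are given as a unit quaternion [x, y, z, w].
In Python, from station import sensors, cams, order, manip gives the robot as it stands.
- The arm moves only by the tool move_arm, never from a script. Its argument "targets" is a list of rows, each an object of numbers: "dx", "dy", "dz": the shift along the world's x, y, z normalised to -1 to 1, where 1 is 25 mm; "rx", "ry", "rz": the turn, a rotation vector about the world's x, y, z normalised to -1 to 1, where 1 is 30 degrees. A call has exactly 10 rows; each row shifts and turns the commanded pose from where the row before left it; what a row does not reach is not made up. A row lasts 1/8 s, in which the tool goes at most 62.5 mm and 10.7 degrees, less where a joint would pass 70% of its speed; a pose out of reach is approached as far as the arm can. A call with a number of a shift or a turn outside -1 to 1 is refused whole. A call with a gripper value outside its range is refused whole. "claw" is the opening in per cent of the stroke, from 0 (shut) to 100 (fully open), set as the call begins (left out, the last holds). The fingers move at their own pace and stop on an object; "newtons" is the grip in N (left out, the last holds). Time passes only in rows, so rows that do not move let the fingers close, or fill a call up. It gives the time, the measured TCP pose, the force, the opening and the grip force at its end, in the units of the state.
- sensors.sense(): the state, without advancing time (a new reading comes with each control period).
- cams.snapshot(name): name is "side" or "top" or "wrist"; returns the picture (400x640x3 uint8, red, green, blue); there is no depth.
- cams.camera_model(name): a dict with "fx", "fy", "cx", "cy" (pixels), "distortion" ([k1, k2, p1, p2, k3] as OpenCV has them; the pictures are not rectified), "extrinsics" (4x4, takes a point from world to camera coordinates). Camera axes: x right, y down, z forward; pixel columns grow to the right and rows downward; lengths in m; the calibration is good to about 2 mm. A picture is of the moment at which its call begins: read the wrist's pose just before it. camera_model takes no time and is no camera call; for the wrist camera it gives the pose at the moment of the call.
- order.sign_off(): hands the job in; it is judged then, once.
The state is a dict: "t": time; "q": joint angles; "qd": joint speeds; "tau": joint torques, N m; "tcp_pos": TCP position; "tool_rot": TCP orientation; "force": force on the tool from outside, world axes, zero at the start; "ft_torque": the same for the moment, N m; "finger_gap": opening from 0.0 (shut) to 1.0 (fully open); "gripper_force": force on a finger pad.
Only numpy, scipy, OpenCV 4.12 (cv2) and the standard library are available. Lean on these libraries where they do the work, as an engineer would, in place of code of your own. Each camera call takes 0.05 s, during which the arm holds its last target. There are 200 camera calls.

## Working session

There is one attempt and no reset: what is moved stays moved. The work goes in short steps, Python scripts to look and compute and a tool call to move; the robot and the scene stay as the last step left them, time stands still between calls to the robot, and variables do not carry over. Pictures are saved under pics/ and viewed, at most 10 in all, crops included, and the job is handed in when it is done.

Besides the shell and the picture viewer there is one more tool, called after ">>>" by a JSON object that holds its "op" and its "data". move_arm: Moves the arm, as the interface text tells. Scaled input: -1 to 1 covers 25 mm each way for a shift and 30 degrees each way for a turn. Its arguments: {"type":"object","properties":{"targets":{"type":"array"},"claw":{"type":"number"},"newtons":{"type":"number"}},"required":["targets"]}

```bash
ls; mkdir -p pics; python3 - <<'E'
from station import sensors,cams
import cv2,numpy as np
s=sensors.sense();print(s['t'],s['tcp_pos'],s['tool_rot'],s['finger_gap'])
for n in ['side','top']:
    cv2.imwrite(f'pics/{n}0.png',cams.snapshot(n)[:,:,::-1])
    m=cams.camera_model(n);print(n,m['fx'],m['fy'],m['cx'],m['cy'],m['distortion']);print(np.round(m['extrinsics'],3).tolist())
E
```

```text
pics
0.0 [ 0.2523034  -0.57102738  0.23031891] [ 9.78465660e-01  2.06406783e-01 -3.47493159e-05 -1.09100735e-03] 1.0018280018042514
side 447.3839741480056 447.3839741480056 319.6798151073314 205.7927945312813 [-0.03750065  0.          0.          0.          0.        ]
[[-0.672, -0.741, 0.007, 0.423], [-0.599, 0.537, -0.594, 0.436], [0.436, -0.403, -0.805, 1.111], [0.0, 0.0, 0.0, 1.0]]
top 416.6274082002002 416.6274082002002 319.91012705808384 192.74251882831248 [0.01266937 0.         0.         0.         0.        ]
[[-0.024, -1.0, 0.003, 0.034], [-0.996, 0.024, -0.084, 0.598], [0.084, -0.005, -0.996, 1.033], [0.0, 0.0, 0.0, 1.0]]
```

View pics/side0.png

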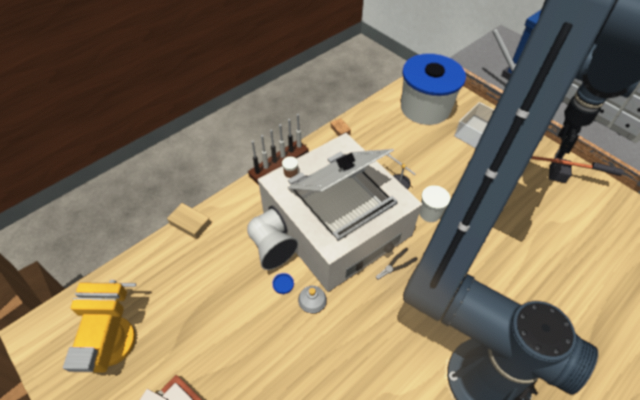

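View pics/top0.png

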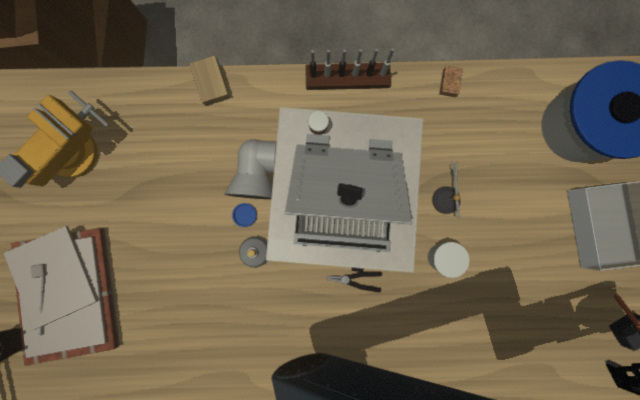

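The side view shows the open hatch with its black knob at (346,160). In the top view the deck corners are at about (279,109), (422,119), (414,271) and (267,263), the hatch's front edge runs (287,217)–(411,221), and the knob is at (349,194). I'll measure these more finely.

```bash
cat > h.py <<'E'
import cv2,numpy as np
from station import sensors,cams
def proj(n,P,m=None):
    m=m or cams.camera_model(n);E=np.array(m['extrinsics']);K=np.array([[m['fx'],0,m['cx']],[0,m['fy'],m['cy']],[0,0,1.]])
    return cv2.projectPoints(np.array(P,float).reshape(-1,1,3),cv2.Rodrigues(E[:3,:3])[0],E[:3,3],K,np.array(m['distortion'],float))[0].reshape(-1,2)
def ray(n,p,m=None):
    m=m or cams.camera_model(n);E=np.array(m['extrinsics']);K=np.array([[m['fx'],0,m['cx']],[0,m['fy'],m['cy']],[0,0,1.]])
    u=cv2.undistortPoints(np.array(p,float).reshape(-1,1,2),K,np.array(m['distortion'],float)).reshape(-1,2)
    d=np.c_[u,np.ones(len(u))]@E[:3,:3]
    return -E[:3,:3].T@E[:3,3],d/np.linalg.norm(d,axis=1)[:,None]
def onz(n,p,z):
    c,d=ray(n,p);return c+d*((z-c[2])/d[:,2])[:,None]
def tri(p,q,a='top',b='side'):
    c1,d1=ray(a,[p]);c2,d2=ray(b,[q]);d1=d1[0];d2=d2[0]
    s=np.linalg.lstsq(np.c_[d1,-d2],c2-c1,rcond=None)[0];A=c1+s[0]*d1;B=c2+s[1]*d2
    return (A+B)/2,np.linalg.norm(A-B)
E
python3 - <<'E'
from h import *
t=cv2.imread('pics/top0.png');s=cv2.imread('pics/side0.png')
a=cv2.resize(t[100:280,240:440],None,fx=3.3,fy=3.3,interpolation=cv2.INTER_CUBIC)
b=cv2.resize(s[125:295,245:430],None,fx=3.5,fy=3.5,interpolation=cv2.INTER_CUBIC)
cv2.imwrite('pics/a.png',a);cv2.imwrite('pics/b.png',b)
c=onz('top',[(279,109),(422,119),(414,271),(267,263)],.168);print(c.round(4))
print([np.linalg.norm(c[i]-c[i-1]).round(4) for i in range(4)])
for n,im in(('top',t),('side',s)):
    x0,y0,x1,y1=(320,170,380,220) if n=='top' else (325,145,365,175)
    k=(im.max(2)<50)[y0:y1,x0:x1].astype(np.uint8)
    N,l,st,ce=cv2.connectedComponentsWithStats(k);i=1+st[1:,4].argmax();print(n,st[i]+[x0,y0,0,0,0],ce[i]+[x0,y0])
E
```

```text
[[ 0.7759  0.1072  0.168 ]
 [ 0.7455 -0.211   0.168 ]
 [ 0.4116 -0.1787  0.168 ]
 [ 0.4364  0.1386  0.168 ]]
[np.float64(0.3409), np.float64(0.3196), np.float64(0.3355), np.float64(0.3183)]
top [338 184  25  21 385] [349.24155844 193.61298701]
side [337 154  17  16 174] [345.77011494 161.59195402]
```

View pics/a.png

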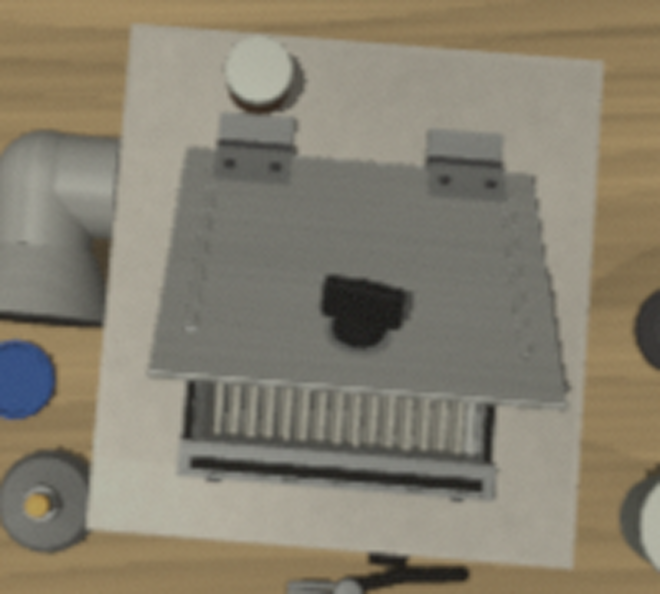

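View pics/b.png

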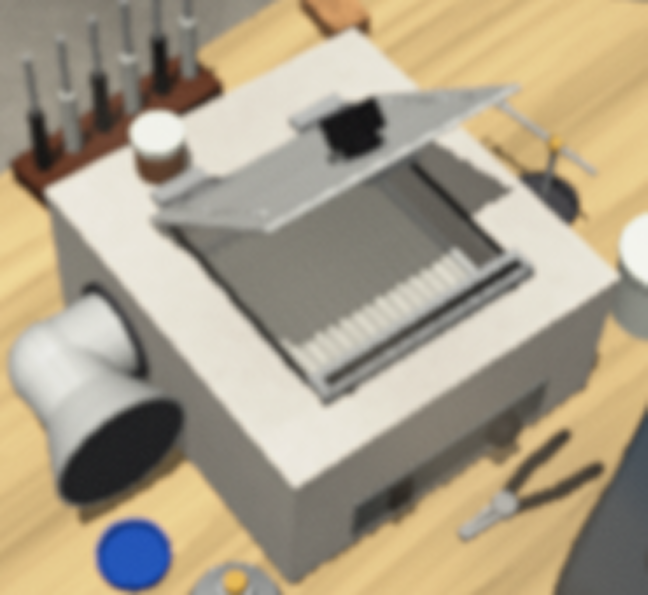

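The zooms show the deck corners cleanly, the wing nearly parallel to the hinge (turned a few degrees clockwise), and the hatch's front corners: (150,374) and (566,402) in the top crop, (265,229) and (518,89) in the side crop.

```bash
python3 - <<'E'
from h import *
T=lambda l:np.array(l)/3.3+[240,100]-.35
S=lambda l:np.array(l)/3.5+[245,125]-.36
c=onz('top',T([(133,24),(603,62),(573,567),(88,528)]),.168);print(c.round(4))
s=onz('side',S([(353,28),(46,188),(617,282),(295,488)]),.168);print('side R-rear,L-rear,R-front,L-front',s.round(4))
for C in(c,s[[1,0,2,3]]):
    v=C[0]+C[1]-C[2]-C[3];w=C[0]+C[3]-C[1]-C[2];print(C.mean(0).round(4),np.degrees([np.arctan2(v[1],v[0]),np.arctan2(-w[0],w[1])]).round(2))
C=(c.mean(0)+s.mean(0))/2;yaw=np.radians(-5.2)
R=np.array([[np.cos(yaw),-np.sin(yaw),0],[np.sin(yaw),np.cos(yaw),0],[0,0,1]])
L=lambda p:((p-np.r_[C[:2],0])@R).round(4)
for a,b in(((150,376),(267,231)),((567,403),(518,89))):
    p,e=tri(T([a])[0],S([b])[0]);l=L(p);print(l,e.round(4),np.degrees(np.arctan2(l[2]-.178,.085-l[0])))
p,e=tri((349.2,193.6),(345.8,161.6));print('knob',L(p),e)
E
```

```text
[[ 0.7805  0.105   0.168 ]
 [ 0.7468 -0.2119  0.168 ]
 [ 0.4106 -0.1771  0.168 ]
 [ 0.4436  0.14    0.168 ]]
side R-rear,L-rear,R-front,L-front [[ 0.7492 -0.2143  0.168 ]
 [ 0.7836  0.1014  0.168 ]
 [ 0.4095 -0.1727  0.168 ]
 [ 0.4444  0.1393  0.168 ]]
[ 0.5954 -0.036   0.168 ] [-5.92 -6.01]
[ 0.5967 -0.0366  0.168 ] [-6.68 -6.3 ]
[-0.0704  0.1151  0.3299] 0.0001 44.347456694608105
[-0.0697 -0.114   0.3224] 0.0 43.02770507064414
knob [-0.025   0.0017  0.3154] 0.001151463846289124
```

Extractor centre is (0.596, −0.036) with yaw −6.2°. The hatch is open about 43.5°, and the knob turn is about 0.1 rad, so the tongue is clear. I'll move over the hatch to the −y side of the knob with the fingers shut.

>>> {"op": "move_arm", "data": {"targets": [{"dx":0.58,"dy":0.97,"dz":0.56,"rz":0.1},{"dx":0.58,"dy":0.97,"dz":0.56,"rz":0.1},{"dx":0.58,"dy":0.97,"dz":0.56,"rz":0.1},{"dx":0.58,"dy":0.97,"dz":0.56,"rz":0.1},{"dx":0.58,"dy":0.97,"dz":0.56,"rz":0.1},{"dx":0.58,"dy":0.97,"dz":0.56,"rz":0.1},{"dx":0.58,"dy":0.97,"dz":0.56,"rz":0.1},{"dx":0.58,"dy":0.97,"dz":0.56,"rz":0.1},{"dx":0.58,"dy":0.97,"dz":0.56,"rz":0.1},{"dx":0.58,"dy":0.97,"dz":0.56,"rz":0.1}], "claw": 0, "newtons": 20}}

```text
schema error: expected keys dx, dy, dz, rx, ry, rz
```

>>> {"op": "move_arm", "data": {"targets": [{"dx":0.58,"dy":0.97,"rz":0.1},{"dx":0.58,"dy":0.97,"rz":0.1},{"dx":0.58,"dy":0.97,"rz":0.1},{"dx":0.58,"dy":0.97,"rz":0.1},{"dx":0.58,"dy":0.97,"rz":0.1},{"dx":0.58,"dy":0.97,"rz":0.1},{"dx":0.58,"dy":0.97,"rz":0.1},{"dx":0.58,"dy":0.97,"rz":0.1},{"dx":0.58,"dy":0.97,"rz":0.1},{"dx":0.58,"dy":0.97,"rz":0.1}]}}

```text
schema error: expected keys dx, dy, dz, rx, ry, rz
```

All six keys are needed in every row.

>>> {"op": "move_arm", "data": {"targets": [{"dx":0.58,"dy":0.97,"dz":0.56,"rx":0,"ry":0,"rz":0.1},{"dx":0.58,"dy":0.97,"dz":0.56,"rx":0,"ry":0,"rz":0.1},{"dx":0.58,"dy":0.97,"dz":0.56,"rx":0,"ry":0,"rz":0.1},{"dx":0.58,"dy":0.97,"dz":0.56,"rx":0,"ry":0,"rz":0.1},{"dx":0.58,"dy":0.97,"dz":0.56,"rx":0,"ry":0,"rz":0.1},{"dx":0.58,"dy":0.97,"dz":0.56,"rx":0,"ry":0,"rz":0.1},{"dx":0.58,"dy":0.97,"dz":0.56,"rx":0,"ry":0,"rz":0.1},{"dx":0.58,"dy":0.97,"dz":0.56,"rx":0,"ry":0,"rz":0.1},{"dx":0.58,"dy":0.97,"dz":0.56,"rx":0,"ry":0,"rz":0.1},{"dx":0.58,"dy":0.97,"dz":0.56,"rx":0,"ry":0,"rz":0.1}], "claw": 0, "newtons": 20}}

```text
t: 1.35
tcp_pos: [0.3982, -0.3265, 0.3729]
tool_rot: [0.891, 0.455, 0.0, 0.001]
force: [0.5, -0.0, 0.6]
finger_gap: 0.003
gripper_force: 0.0
```

>>> {"op": "move_arm", "data": {"targets": [{"dx":0.58,"dy":0.97,"dz":0,"rx":0,"ry":0,"rz":0.1},{"dx":0.58,"dy":0.97,"dz":0,"rx":0,"ry":0,"rz":0.1},{"dx":0.58,"dy":0.97,"dz":0,"rx":0,"ry":0,"rz":0.1},{"dx":0.58,"dy":0.97,"dz":0,"rx":0,"ry":0,"rz":0.1},{"dx":0.58,"dy":0.97,"dz":0,"rx":0,"ry":0,"rz":0.1},{"dx":0.58,"dy":0.97,"dz":0,"rx":0,"ry":0,"rz":0.1},{"dx":0.58,"dy":0.97,"dz":0,"rx":0,"ry":0,"rz":0.1},{"dx":0.58,"dy":0.97,"dz":0,"rx":0,"ry":0,"rz":0.1},{"dx":0.58,"dy":0.97,"dz":0,"rx":0,"ry":0,"rz":0.1},{"dx":0.58,"dy":0.97,"dz":0,"rx":0,"ry":0,"rz":0.1}]}}

```text
t: 2.6
tcp_pos: [0.5422, -0.084, 0.3725]
tool_rot: [0.743, 0.67, 0.0, 0.001]
force: [0.3, 0.2, 0.6]
finger_gap: -0.002
gripper_force: 0.0
```

>>> {"op": "move_arm", "data": {"targets": [{"dx":0,"dy":0,"dz":-0.28,"rx":0,"ry":0,"rz":0},{"dx":0,"dy":0,"dz":-0.28,"rx":0,"ry":0,"rz":0},{"dx":0,"dy":0,"dz":-0.28,"rx":0,"ry":0,"rz":0},{"dx":0,"dy":0,"dz":-0.28,"rx":0,"ry":0,"rz":0},{"dx":0,"dy":0,"dz":-0.28,"rx":0,"ry":0,"rz":0},{"dx":0,"dy":0,"dz":-0.24,"rx":0,"ry":0,"rz":0},{"dx":0,"dy":0,"dz":-0.12,"rx":0,"ry":0,"rz":0},{"dx":0,"dy":0,"dz":-0.12,"rx":0,"ry":0,"rz":0},{"dx":0,"dy":0,"dz":-0.12,"rx":0,"ry":0,"rz":0},{"dx":-0.06,"dy":0,"dz":-0.12,"rx":0,"ry":0,"rz":0}]}}

```text
t: 3.85
tcp_pos: [0.5411, -0.0867, 0.3182]
tool_rot: [0.744, 0.668, 0.0, 0.0]
force: [0.4, -0.6, 0.1]
finger_gap: 0.0
gripper_force: 0.0
```

>>> {"op": "move_arm", "data": {"targets": [{"dx":-0.05,"dy":0,"dz":-0.1,"rx":0,"ry":0,"rz":0},{"dx":-0.05,"dy":0,"dz":-0.1,"rx":0,"ry":0,"rz":0},{"dx":-0.05,"dy":0,"dz":-0.1,"rx":0,"ry":0,"rz":0},{"dx":-0.05,"dy":0,"dz":-0.1,"rx":0,"ry":0,"rz":0},{"dx":-0.05,"dy":0,"dz":-0.1,"rx":0,"ry":0,"rz":0},{"dx":-0.05,"dy":0,"dz":-0.1,"rx":0,"ry":0,"rz":0},{"dx":-0.05,"dy":0,"dz":-0.1,"rx":0,"ry":0,"rz":0},{"dx":-0.05,"dy":0,"dz":-0.1,"rx":0,"ry":0,"rz":0},{"dx":-0.05,"dy":0,"dz":-0.1,"rx":0,"ry":0,"rz":0},{"dx":-0.05,"dy":0,"dz":-0.1,"rx":0,"ry":0,"rz":0}]}}

```text
t: 5.1
tcp_pos: [0.5283, -0.0867, 0.2931]
tool_rot: [0.744, 0.668, -0.0, -0.0]
force: [-0.0, -0.3, 2.5]
finger_gap: 0.004
gripper_force: 1.0
```

```bash
python3 - <<'E'
from h import *
im=cams.snapshot('side')[:,:,::-1];cv2.imwrite('pics/s1.png',cv2.resize(im[80:300,220:450],None,fx=2.6,fy=2.6,interpolation=cv2.INTER_CUBIC))
E
```

```text
(no output)
```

View pics/s1.png

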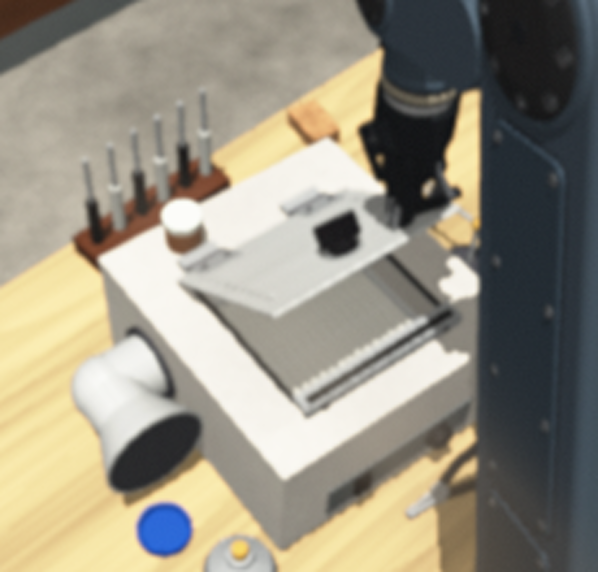

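The hatch is moving at 2.5 N with the fingers on the bare sheet beside the knob. I'll continue along the arc.

>>> {"op": "move_arm", "data": {"targets": [{"dx":-0.07,"dy":0.01,"dz":-0.1,"rx":0,"ry":0,"rz":0},{"dx":-0.07,"dy":0.01,"dz":-0.1,"rx":0,"ry":0,"rz":0},{"dx":-0.07,"dy":0.01,"dz":-0.1,"rx":0,"ry":0,"rz":0},{"dx":-0.07,"dy":0.01,"dz":-0.1,"rx":0,"ry":0,"rz":0},{"dx":-0.07,"dy":0.01,"dz":-0.1,"rx":0,"ry":0,"rz":0},{"dx":-0.07,"dy":0.01,"dz":-0.1,"rx":0,"ry":0,"rz":0},{"dx":-0.07,"dy":0.01,"dz":-0.1,"rx":0,"ry":0,"rz":0},{"dx":-0.07,"dy":0.01,"dz":-0.1,"rx":0,"ry":0,"rz":0},{"dx":-0.07,"dy":0.01,"dz":-0.1,"rx":0,"ry":0,"rz":0},{"dx":-0.07,"dy":0.01,"dz":-0.1,"rx":0,"ry":0,"rz":0}]}}

```text
t: 6.4
tcp_pos: [0.511, -0.084, 0.2681]
tool_rot: [0.744, 0.668, 0.0, -0.0]
force: [0.9, -1.0, 1.2]
finger_gap: -0.002
gripper_force: 0.9
```

>>> {"op": "move_arm", "data": {"targets": [{"dx":-0.05,"dy":0.01,"dz":-0.13,"rx":0,"ry":0,"rz":0},{"dx":-0.05,"dy":0.01,"dz":-0.13,"rx":0,"ry":0,"rz":0},{"dx":-0.05,"dy":0.01,"dz":-0.13,"rx":0,"ry":0,"rz":0},{"dx":-0.05,"dy":0.01,"dz":-0.13,"rx":0,"ry":0,"rz":0},{"dx":-0.05,"dy":0.01,"dz":-0.13,"rx":0,"ry":0,"rz":0},{"dx":-0.05,"dy":0.01,"dz":-0.13,"rx":0,"ry":0,"rz":0},{"dx":-0.05,"dy":0.01,"dz":-0.13,"rx":0,"ry":0,"rz":0},{"dx":-0.05,"dy":0.01,"dz":-0.13,"rx":0,"ry":0,"rz":0},{"dx":-0.05,"dy":0.01,"dz":-0.13,"rx":0,"ry":0,"rz":0},{"dx":-0.05,"dy":0.01,"dz":-0.13,"rx":0,"ry":0,"rz":0}]}}

```text
t: 7.65
tcp_pos: [0.4987, -0.0819, 0.2356]
tool_rot: [0.744, 0.668, 0.0, 0.0]
force: [0.1, -0.7, 1.7]
finger_gap: -0.0
gripper_force: 0.8
```

>>> {"op": "move_arm", "data": {"targets": [{"dx":-0.02,"dy":0,"dz":-0.12,"rx":0,"ry":0,"rz":0},{"dx":-0.02,"dy":0,"dz":-0.12,"rx":0,"ry":0,"rz":0},{"dx":-0.02,"dy":0,"dz":-0.12,"rx":0,"ry":0,"rz":0},{"dx":-0.02,"dy":0,"dz":-0.12,"rx":0,"ry":0,"rz":0},{"dx":-0.02,"dy":0,"dz":-0.12,"rx":0,"ry":0,"rz":0},{"dx":-0.02,"dy":0,"dz":-0.12,"rx":0,"ry":0,"rz":0},{"dx":-0.02,"dy":0,"dz":-0.12,"rx":0,"ry":0,"rz":0},{"dx":-0.02,"dy":0,"dz":-0.12,"rx":0,"ry":0,"rz":0},{"dx":-0.02,"dy":0,"dz":-0.12,"rx":0,"ry":0,"rz":0},{"dx":-0.02,"dy":0,"dz":-0.12,"rx":0,"ry":0,"rz":0}]}}

```text
t: 8.9
tcp_pos: [0.4935, -0.0816, 0.2056]
tool_rot: [0.744, 0.668, 0.0, -0.0]
force: [-0.2, 1.3, 2.2]
finger_gap: 0.005
gripper_force: 0.8
```

>>> {"op": "move_arm", "data": {"targets": [{"dx":0,"dy":0,"dz":0.3,"rx":0,"ry":0,"rz":0},{"dx":0,"dy":0,"dz":0.5,"rx":0,"ry":0,"rz":0},{"dx":0,"dy":0,"dz":0.6,"rx":0,"ry":0,"rz":0},{"dx":0,"dy":0,"dz":0.6,"rx":0,"ry":0,"rz":0},{"dx":0,"dy":0,"dz":0.6,"rx":0,"ry":0,"rz":0},{"dx":0,"dy":0,"dz":0.6,"rx":0,"ry":0,"rz":0},{"dx":-0.3,"dy":0,"dz":0.6,"rx":0,"ry":0,"rz":0},{"dx":-0.3,"dy":0,"dz":0.6,"rx":0,"ry":0,"rz":0},{"dx":-0.3,"dy":0,"dz":0,"rx":0,"ry":0,"rz":0},{"dx":0,"dy":0,"dz":0,"rx":0,"ry":0,"rz":0}]}}

```text
t: 10.15
tcp_pos: [0.4699, -0.0815, 0.3156]
tool_rot: [0.744, 0.668, -0.0, -0.0]
force: [0.6, 0.1, 1.2]
finger_gap: 0.002
gripper_force: 0.0
```

```bash
python3 - <<'E'
from h import *
s=sensors.sense();print(s['q'],s['tcp_pos'])
m=cams.camera_model('wrist');w=cams.snapshot('wrist')[:,:,::-1]
np.save('wm.npy',m,allow_pickle=True)
cv2.imwrite('pics/w1.png',w);t=cams.snapshot('top')[:,:,::-1];cv2.imwrite('pics/t1.png',t)
a=cv2.resize(t[100:280,240:440],None,fx=2,fy=2.222,interpolation=cv2.INTER_CUBIC)
d=cv2.resize(w,(640,400));cv2.imwrite('pics/c1.png',w)
E
```

```text
[-4.06621721e-01  2.24176998e-01  1.67748506e+00 -1.06495088e-06
  1.24086369e+00 -2.98424678e-01] [ 0.46990794 -0.0814982   0.31562704]
```

View pics/w1.png

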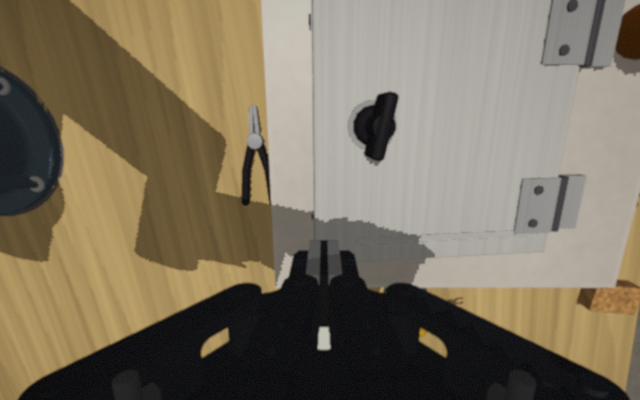

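The wrist view shows the hatch nearly level. The wing runs (375,155)–(390,97), turned about 14° clockwise from the hinge line, with its centre near (382,126).

```bash
python3 - <<'E'
from h import *
w=cv2.imread('pics/w1.png');k=(w.max(2)<28).astype(np.uint8);k[:85]=0;k[170:]=0;k[:,:355]=0;k[:,405:]=0
N,l,st,ce=cv2.connectedComponentsWithStats(k);i=1+st[1:,4].argmax();pts=np.argwhere(l==i)[:,::-1].astype(np.float32);print(st[i],ce[i],cv2.minAreaRect(pts))
P=onz('wrist',[(390.5,95),(375,157),(382.5,126),(313,180),(313,60)],.2366);print(P.round(4))
d=P[0]-P[1];print('len',np.linalg.norm(d),'yaw of wing from +y',np.degrees(np.arctan2(-d[0],d[1])))
E5=onz('wrist',[(313,220),(313,30)],.205);d=E5[1]-E5[0];print('edge',E5.round(4),np.degrees(np.arctan2(-d[0],d[1])))
yaw=np.radians(-6.2);C=np.array([.596,-.0363]);R=np.array([[np.cos(yaw),-np.sin(yaw)],[np.sin(yaw),np.cos(yaw)]])
L=(P[:,:2]-C)@R;print(L.round(4));print('geometry knob grip shut/6deg',C+R@[-.085,0],C+R@[.085-.17*np.cos(.105)+.031*np.sin(.105),0])
E
```

```text
[355  94  32  66 844] [370.48696682 125.42061611] ((369.1936950683594, 125.41471099853516), (29.031526565551758, 65.44337463378906), 4.844000339508057)
[[ 0.5218 -0.0084  0.2366]
 [ 0.509  -0.0478  0.2366]
 [ 0.5154 -0.0276  0.2366]
 [ 0.4646 -0.0592  0.2366]
 [ 0.4737  0.0182  0.2366]]
len 0.04142862672276363 yaw of wing from +y -17.971084112126377
edge [[ 0.4589 -0.0989  0.205 ]
 [ 0.4756  0.0426  0.205 ]] -6.734032540915618
[[-7.680e-02  1.970e-02]
 [-8.520e-02 -2.090e-02]
 [-8.110e-02 -1.000e-04]
 [-1.282e-01 -3.700e-02]
 [-1.274e-01  4.090e-02]]
geometry knob grip shut/6deg [ 0.51149717 -0.02712005] [ 0.51565797 -0.02757206]
```

The wrist-camera knob position matches the geometry within 1 mm, and the knob turn is about 0.2 rad. I'll go above it with the tool aligned to the wing and hatch tilt, then descend.

>>> {"op": "move_arm", "data": {"targets": [{"dx":0.195,"dy":0.216,"dz":-0.2,"rx":0.002,"ry":0.02,"rz":-0.04},{"dx":0.195,"dy":0.216,"dz":-0.2,"rx":0.002,"ry":0.02,"rz":-0.04},{"dx":0.195,"dy":0.216,"dz":-0.2,"rx":0.002,"ry":0.02,"rz":-0.04},{"dx":0.195,"dy":0.216,"dz":-0.2,"rx":0.002,"ry":0.02,"rz":-0.04},{"dx":0.195,"dy":0.216,"dz":-0.2,"rx":0.002,"ry":0.02,"rz":-0.04},{"dx":0.195,"dy":0.216,"dz":-0.2,"rx":0.002,"ry":0.02,"rz":-0.04},{"dx":0.195,"dy":0.216,"dz":-0.2,"rx":0.002,"ry":0.02,"rz":-0.04},{"dx":0.195,"dy":0.216,"dz":-0.2,"rx":0.002,"ry":0.02,"rz":-0.04},{"dx":0.195,"dy":0.216,"dz":-0.2,"rx":0.002,"ry":0.02,"rz":-0.04},{"dx":0.195,"dy":0.216,"dz":-0.2,"rx":0.002,"ry":0.02,"rz":-0.04}], "claw": 45}}

```text
t: 11.5
tcp_pos: [0.5201, -0.0273, 0.2655]
tool_rot: [0.809, 0.585, -0.036, -0.039]
force: [-0.3, -0.4, -0.2]
finger_gap: 0.454
gripper_force: 0.0
```

```bash
python3 - <<'E'
from h import *
from scipy.spatial.transform import Rotation as Ro
s=sensors.sense();M=Ro.from_quat(s['tool_rot']).as_matrix();print(s['tcp_pos'],M.round(3).tolist(),s['finger_gap'])
m=cams.camera_model('wrist');w=cams.snapshot('wrist')[:,:,::-1];w=np.ascontiguousarray(w)
for z,c in((.2366,(0,0,255)),):
    for q in proj('wrist',[[.5218,-.0084,z],[.509,-.0478,z],[.5154,-.0276,z]],m):cv2.circle(w,tuple(int(round(v)) for v in q),3,c,-1)
for a in(30,60,90):
    q=proj('wrist',[s['tcp_pos']+M[:,2]*(a-50)/1000],m)[0];print(q);cv2.circle(w,tuple(int(round(v)) for v in q),2,(0,255,0),-1)
cv2.imwrite('pics/w2.png',w)
E
```

```text
[ 0.5200575  -0.02733705  0.26547942] [[0.313, 0.944, -0.103], [0.95, -0.312, 0.022], [-0.012, -0.105, -0.994]] 0.45366462829065063
[325.2385217 275.1726425]
[324.94977792 247.08538345]
[324.74741148 227.3925502 ]
```

View pics/w2.png

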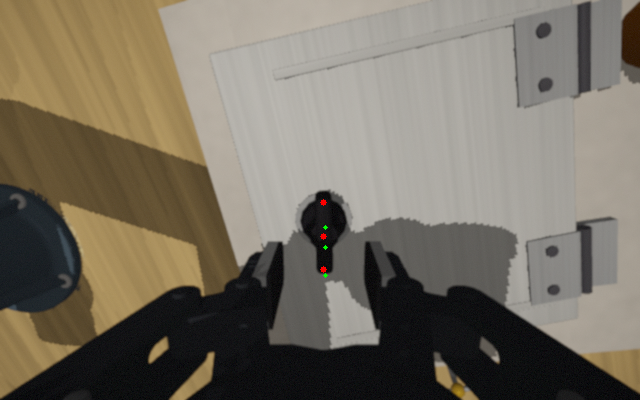

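The wing sits centred between the fingers: wing (324,193)–(324,272), tool axis at column 325. Descend along the tool axis and close.

>>> {"op": "move_arm", "data": {"targets": [{"dx":-0.03,"dy":0.005,"dz":-0.28,"rx":0,"ry":0,"rz":0},{"dx":-0.03,"dy":0.005,"dz":-0.28,"rx":0,"ry":0,"rz":0},{"dx":-0.03,"dy":0.005,"dz":-0.28,"rx":0,"ry":0,"rz":0},{"dx":-0.03,"dy":0.005,"dz":-0.28,"rx":0,"ry":0,"rz":0},{"dx":-0.03,"dy":0.005,"dz":-0.28,"rx":0,"ry":0,"rz":0},{"dx":-0.03,"dy":0.005,"dz":-0.28,"rx":0,"ry":0,"rz":0},{"dx":-0.02,"dy":0.005,"dz":-0.2,"rx":0,"ry":0,"rz":0},{"dx":-0.02,"dy":0.005,"dz":-0.2,"rx":0,"ry":0,"rz":0},{"dx":-0.02,"dy":0.005,"dz":-0.16,"rx":0,"ry":0,"rz":0},{"dx":0,"dy":0,"dz":-0.08,"rx":0,"ry":0,"rz":0}]}}

```text
t: 12.8
tcp_pos: [0.5136, -0.0266, 0.2076]
tool_rot: [0.809, 0.586, -0.035, -0.039]
force: [0.0, -0.5, -0.3]
finger_gap: 0.452
gripper_force: 0.0
```

>>> {"op": "move_arm", "data": {"targets": [{"dx":0,"dy":0,"dz":0,"rx":0,"ry":0,"rz":0},{"dx":0,"dy":0,"dz":0,"rx":0,"ry":0,"rz":0},{"dx":0,"dy":0,"dz":0,"rx":0,"ry":0,"rz":0},{"dx":0,"dy":0,"dz":0,"rx":0,"ry":0,"rz":0},{"dx":0,"dy":0,"dz":0,"rx":0,"ry":0,"rz":0},{"dx":0,"dy":0,"dz":0,"rx":0,"ry":0,"rz":0},{"dx":0,"dy":0,"dz":0,"rx":0,"ry":0,"rz":0},{"dx":0,"dy":0,"dz":0,"rx":0,"ry":0,"rz":0},{"dx":0,"dy":0,"dz":0,"rx":0,"ry":0,"rz":0},{"dx":0,"dy":0,"dz":0,"rx":0,"ry":0,"rz":0}], "claw": 0, "newtons": 35}}

```text
t: 14.05
tcp_pos: [0.5137, -0.0266, 0.2078]
tool_rot: [0.809, 0.586, -0.035, -0.039]
force: [-0.0, -0.3, -1.4]
finger_gap: 0.275
gripper_force: 34.4
```

The opening of 23 mm means the tips caught the round base, since the wing's foot is 10 mm above the face. I'll open, rise 6 mm along the axis and regrip.

>>> {"op": "move_arm", "data": {"targets": [{"dx":0,"dy":0,"dz":0,"rx":0,"ry":0,"rz":0},{"dx":0,"dy":0,"dz":0,"rx":0,"ry":0,"rz":0},{"dx":0,"dy":0,"dz":0,"rx":0,"ry":0,"rz":0},{"dx":0.01,"dy":0,"dz":0.08,"rx":0,"ry":0,"rz":0},{"dx":0.01,"dy":0,"dz":0.08,"rx":0,"ry":0,"rz":0},{"dx":0.01,"dy":0,"dz":0.08,"rx":0,"ry":0,"rz":0},{"dx":0,"dy":0,"dz":0,"rx":0,"ry":0,"rz":0},{"dx":0,"dy":0,"dz":0,"rx":0,"ry":0,"rz":0},{"dx":0,"dy":0,"dz":0,"rx":0,"ry":0,"rz":0},{"dx":0,"dy":0,"dz":0,"rx":0,"ry":0,"rz":0}], "claw": 45}}

```text
t: 15.3
tcp_pos: [0.5144, -0.0266, 0.2137]
tool_rot: [0.809, 0.586, -0.035, -0.039]
force: [-0.3, -0.8, -0.9]
finger_gap: 0.449
gripper_force: 0.0
```

>>> {"op": "move_arm", "data": {"targets": [{"dx":0,"dy":0,"dz":0,"rx":0,"ry":0,"rz":0},{"dx":0,"dy":0,"dz":0,"rx":0,"ry":0,"rz":0},{"dx":0,"dy":0,"dz":0,"rx":0,"ry":0,"rz":0},{"dx":0,"dy":0,"dz":0,"rx":0,"ry":0,"rz":0},{"dx":0,"dy":0,"dz":0,"rx":0,"ry":0,"rz":0},{"dx":0,"dy":0,"dz":0,"rx":0,"ry":0,"rz":0},{"dx":0,"dy":0,"dz":0,"rx":0,"ry":0,"rz":0},{"dx":0,"dy":0,"dz":0,"rx":0,"ry":0,"rz":0},{"dx":0,"dy":0,"dz":0,"rx":0,"ry":0,"rz":0},{"dx":0,"dy":0,"dz":0,"rx":0,"ry":0,"rz":0}], "claw": 0, "newtons": 35}}

```text
t: 16.55
tcp_pos: [0.5145, -0.0266, 0.2138]
tool_rot: [0.809, 0.586, -0.035, -0.039]
force: [0.2, -0.1, 0.2]
finger_gap: 0.107
gripper_force: 38.7
```

The wing is gripped (9 mm). Lower along the arc slowly, untilting the tool with the hatch.

>>> {"op": "move_arm", "data": {"targets": [{"dx":-0.005,"dy":0,"dz":-0.03,"rx":0,"ry":-0.008,"rz":0},{"dx":-0.005,"dy":0,"dz":-0.03,"rx":0,"ry":-0.008,"rz":0},{"dx":-0.005,"dy":0,"dz":-0.03,"rx":-0.002,"ry":-0.008,"rz":0},{"dx":-0.005,"dy":0,"dz":-0.03,"rx":-0.002,"ry":-0.008,"rz":0},{"dx":-0.005,"dy":0,"dz":-0.03,"rx":-0.002,"ry":-0.008,"rz":0},{"dx":-0.005,"dy":0,"dz":-0.03,"rx":-0.002,"ry":-0.008,"rz":0},{"dx":-0.005,"dy":0,"dz":-0.03,"rx":0,"ry":-0.008,"rz":0},{"dx":-0.005,"dy":0,"dz":-0.03,"rx":0,"ry":-0.008,"rz":0},{"dx":-0.005,"dy":0,"dz":-0.03,"rx":0,"ry":-0.008,"rz":0},{"dx":-0.005,"dy":0,"dz":-0.03,"rx":0,"ry":-0.008,"rz":0}]}}

```text
t: 17.8
tcp_pos: [0.513, -0.0264, 0.2062]
tool_rot: [0.81, 0.586, -0.02, -0.025]
force: [-1.1, 0.7, 1.0]
finger_gap: 0.106
gripper_force: 38.8
```

>>> {"op": "move_arm", "data": {"targets": [{"dx":-0.004,"dy":0,"dz":-0.014,"rx":0,"ry":-0.004,"rz":0},{"dx":-0.004,"dy":0,"dz":-0.014,"rx":0,"ry":-0.004,"rz":0},{"dx":-0.004,"dy":0,"dz":-0.014,"rx":0,"ry":-0.004,"rz":0},{"dx":-0.004,"dy":0,"dz":-0.014,"rx":-0.002,"ry":-0.004,"rz":0},{"dx":-0.004,"dy":0,"dz":-0.014,"rx":-0.002,"ry":-0.004,"rz":0},{"dx":-0.004,"dy":0,"dz":-0.014,"rx":0,"ry":-0.004,"rz":0},{"dx":-0.004,"dy":0,"dz":-0.014,"rx":0,"ry":-0.004,"rz":0},{"dx":-0.004,"dy":0,"dz":-0.014,"rx":0,"ry":-0.004,"rz":0},{"dx":0,"dy":0,"dz":0,"rx":0,"ry":0,"rz":0},{"dx":0,"dy":0,"dz":0,"rx":0,"ry":0,"rz":0}]}}

```text
t: 19.05
tcp_pos: [0.5126, -0.0265, 0.2035]
tool_rot: [0.81, 0.586, -0.013, -0.019]
force: [-0.5, 3.2, 0.2]
finger_gap: 0.107
gripper_force: 38.6
```

>>> {"op": "move_arm", "data": {"targets": [{"dx":-0.003,"dy":0,"dz":-0.01,"rx":0,"ry":-0.003,"rz":0},{"dx":-0.003,"dy":0,"dz":-0.01,"rx":0,"ry":-0.003,"rz":0},{"dx":-0.003,"dy":0,"dz":-0.01,"rx":0,"ry":-0.003,"rz":0},{"dx":-0.003,"dy":0,"dz":-0.01,"rx":0,"ry":-0.003,"rz":0},{"dx":-0.003,"dy":0,"dz":-0.01,"rx":0,"ry":-0.003,"rz":0},{"dx":-0.003,"dy":0,"dz":-0.01,"rx":0,"ry":-0.003,"rz":0},{"dx":-0.003,"dy":0,"dz":-0.01,"rx":0,"ry":-0.003,"rz":0},{"dx":-0.003,"dy":0,"dz":-0.01,"rx":0,"ry":-0.003,"rz":0},{"dx":-0.003,"dy":0,"dz":-0.01,"rx":0,"ry":-0.003,"rz":0},{"dx":-0.003,"dy":0,"dz":-0.01,"rx":0,"ry":-0.003,"rz":0}]}}

```text
t: 20.3
tcp_pos: [0.5122, -0.0265, 0.2015]
tool_rot: [0.81, 0.587, -0.006, -0.014]
force: [1.8, 5.3, 4.0]
finger_gap: 0.107
gripper_force: 39.2
```

>>> {"op": "move_arm", "data": {"targets": [{"dx":-0.002,"dy":0,"dz":-0.006,"rx":-0.004,"ry":-0.002,"rz":0},{"dx":-0.002,"dy":0,"dz":-0.006,"rx":-0.004,"ry":-0.002,"rz":0},{"dx":-0.002,"dy":0,"dz":-0.006,"rx":-0.004,"ry":-0.002,"rz":0},{"dx":-0.002,"dy":0,"dz":-0.006,"rx":-0.004,"ry":-0.002,"rz":0},{"dx":-0.002,"dy":0,"dz":-0.006,"rx":-0.004,"ry":-0.002,"rz":0},{"dx":-0.002,"dy":0,"dz":-0.006,"rx":-0.004,"ry":-0.002,"rz":0},{"dx":-0.002,"dy":0,"dz":-0.006,"rx":0,"ry":-0.002,"rz":0},{"dx":-0.002,"dy":0,"dz":-0.006,"rx":0,"ry":-0.002,"rz":0},{"dx":-0.002,"dy":0,"dz":-0.006,"rx":0,"ry":-0.002,"rz":0},{"dx":-0.002,"dy":0,"dz":-0.006,"rx":0,"ry":-0.002,"rz":0}]}}

```text
t: 21.55
tcp_pos: [0.5121, -0.0265, 0.2006]
tool_rot: [0.81, 0.586, -0.005, -0.006]
force: [2.0, 5.2, 5.7]
finger_gap: 0.106
gripper_force: 39.8
```

```bash
cat > st.py <<'E'
from h import *
from scipy.spatial.transform import Rotation as Ro
s=sensors.sense();M=Ro.from_quat(s['tool_rot']).as_matrix()
print(s['t'],s['tcp_pos'].round(4),'z',M[:,2].round(4),'yawy',np.degrees(np.arctan2(M[1,1],M[0,1])).round(2),'F',np.round(s['force'],2),'T',np.round(s['ft_torque'],3),s['finger_gap'],s['q'][5])
E
python3 st.py
```

```text
21.55 [ 0.5121 -0.0265  0.2006] z [-0.0155  0.0027 -0.9999] yawy -18.2 F [2.03 5.2  5.74] T [ 1.183  0.081 -0.036] 0.10584020503203075 0.049570010358009196
```

>>> {"op": "move_arm", "data": {"targets": [{"dx":0.002,"dy":0.005,"dz":-0.006,"rx":0,"ry":-0.001,"rz":0},{"dx":0.002,"dy":0.005,"dz":-0.006,"rx":0,"ry":-0.001,"rz":0},{"dx":0.002,"dy":0.005,"dz":-0.006,"rx":0,"ry":-0.001,"rz":0},{"dx":0.002,"dy":0.005,"dz":-0.006,"rx":0,"ry":-0.001,"rz":0},{"dx":0.002,"dy":0.005,"dz":-0.006,"rx":0,"ry":-0.001,"rz":0},{"dx":0.002,"dy":0.005,"dz":-0.006,"rx":0,"ry":-0.001,"rz":0},{"dx":0.002,"dy":0.005,"dz":-0.006,"rx":0,"ry":-0.001,"rz":0},{"dx":0.002,"dy":0.005,"dz":-0.006,"rx":0,"ry":-0.001,"rz":0},{"dx":0,"dy":0,"dz":0,"rx":0,"ry":0,"rz":0},{"dx":0,"dy":0,"dz":0,"rx":0,"ry":0,"rz":0}]}}

```text
t: 22.8
tcp_pos: [0.5121, -0.0264, 0.1998]
tool_rot: [0.81, 0.587, -0.005, -0.004]
force: [0.1, 1.3, 8.5]
finger_gap: 0.11
gripper_force: 40.2
```

```bash
python3 st.py
```

```text
22.8 [ 0.5121 -0.0264  0.1998] z [-1.230e-02  9.000e-04 -9.999e-01] yawy -18.17 F [0.05 1.26 8.48] T [0.756 0.486 0.005] 0.11032225274818527 0.05039876106068225
```

>>> {"op": "move_arm", "data": {"targets": [{"dx":0,"dy":0.001,"dz":-0.008,"rx":0,"ry":-0.001,"rz":0},{"dx":0,"dy":0.001,"dz":-0.008,"rx":0,"ry":-0.001,"rz":0},{"dx":0,"dy":0.001,"dz":-0.008,"rx":0,"ry":-0.001,"rz":0},{"dx":0,"dy":0.001,"dz":-0.008,"rx":0,"ry":-0.001,"rz":0},{"dx":0,"dy":0.001,"dz":-0.008,"rx":0,"ry":-0.001,"rz":0},{"dx":0,"dy":0.001,"dz":-0.008,"rx":0,"ry":-0.001,"rz":0},{"dx":0,"dy":0.001,"dz":-0.008,"rx":0,"ry":-0.001,"rz":0},{"dx":0,"dy":0.001,"dz":-0.008,"rx":0,"ry":-0.001,"rz":0},{"dx":0,"dy":0,"dz":0,"rx":0,"ry":0,"rz":0},{"dx":0,"dy":0,"dz":0,"rx":0,"ry":0,"rz":0}]}}

```text
t: 24.05
tcp_pos: [0.5121, -0.0264, 0.199]
tool_rot: [0.81, 0.587, -0.003, -0.002]
force: [-1.3, 1.7, 13.6]
finger_gap: 0.109
gripper_force: 41.0
```

```bash
python3 st.py
```

```text
24.05 [ 0.5121 -0.0264  0.199 ] z [-7.9e-03  3.0e-04 -1.0e+00] yawy -18.15 F [-1.32  1.75 13.58] T [ 0.689  0.705 -0.026] 0.10917969172738302 0.049397155506235066
```

13.6 N down now. Add a little press and start turning clockwise in small steps, watching the torque.

>>> {"op": "move_arm", "data": {"targets": [{"dx":0.002,"dy":0,"dz":-0.005,"rx":0,"ry":0,"rz":0},{"dx":0.002,"dy":0,"dz":-0.005,"rx":0,"ry":0,"rz":0},{"dx":0.002,"dy":0,"dz":-0.004,"rx":0,"ry":0,"rz":-0.02},{"dx":0.002,"dy":0,"dz":0,"rx":0,"ry":0,"rz":-0.04},{"dx":0,"dy":0,"dz":0,"rx":0,"ry":0,"rz":-0.05},{"dx":0,"dy":0,"dz":0,"rx":0,"ry":0,"rz":-0.05},{"dx":0,"dy":0,"dz":0,"rx":0,"ry":0,"rz":-0.05},{"dx":0,"dy":0,"dz":0,"rx":0,"ry":0,"rz":-0.05},{"dx":0,"dy":0,"dz":0,"rx":0,"ry":0,"rz":-0.04},{"dx":0,"dy":0,"dz":0,"rx":0,"ry":0,"rz":0}]}}

```text
t: 25.3
tcp_pos: [0.5121, -0.0264, 0.199]
tool_rot: [0.853, 0.521, -0.003, -0.003]
force: [-2.6, 1.2, 16.6]
finger_gap: 0.109
gripper_force: 41.4
```

```bash
python3 st.py
```

```text
25.3 [ 0.5121 -0.0264  0.199 ] z [-0.0074  0.0016 -1.    ] yawy -27.16 F [-2.64  1.19 16.58] T [ 0.632  0.816 -0.053] 0.10893203053295936 0.20485151694176224
```

The seal is fully compressed at 16.6 N, since z no longer moves. I'll ease very slightly and turn on.

>>> {"op": "move_arm", "data": {"targets": [{"dx":-0.006,"dy":0,"dz":0.004,"rx":0,"ry":0,"rz":-0.04},{"dx":-0.006,"dy":0,"dz":0,"rx":0,"ry":0,"rz":-0.04},{"dx":-0.006,"dy":0,"dz":0,"rx":0,"ry":0,"rz":-0.04},{"dx":0,"dy":0,"dz":0,"rx":0,"ry":0,"rz":-0.04},{"dx":0,"dy":0,"dz":0,"rx":0,"ry":0,"rz":-0.04},{"dx":0,"dy":0,"dz":0,"rx":0,"ry":0,"rz":-0.04},{"dx":0,"dy":0,"dz":0,"rx":0,"ry":0,"rz":-0.04},{"dx":0,"dy":0,"dz":0,"rx":0,"ry":0,"rz":-0.04},{"dx":0,"dy":0,"dz":0,"rx":0,"ry":0,"rz":-0.04},{"dx":0,"dy":0,"dz":0,"rx":0,"ry":0,"rz":-0.04}]}}

```text
t: 26.55
tcp_pos: [0.5122, -0.0265, 0.199]
tool_rot: [0.903, 0.429, -0.002, -0.003]
force: [-1.4, 1.4, 15.7]
finger_gap: 0.108
gripper_force: 41.4
```

```bash
python3 st.py
```

```text
26.55 [ 0.5122 -0.0265  0.199 ] z [-0.0053  0.0032 -1.    ] yawy -39.17 F [-1.4   1.41 15.67] T [ 0.604  0.641 -0.015] 0.1080292955993733 0.4117507804355079
```

>>> {"op": "move_arm", "data": {"targets": [{"dx":0,"dy":0.002,"dz":0,"rx":0,"ry":0,"rz":-0.06},{"dx":0,"dy":0.002,"dz":0,"rx":0,"ry":0,"rz":-0.06},{"dx":0,"dy":0.002,"dz":0,"rx":0,"ry":0,"rz":-0.06},{"dx":0,"dy":0.002,"dz":0,"rx":0,"ry":0,"rz":-0.06},{"dx":0,"dy":0.002,"dz":0,"rx":0,"ry":0,"rz":-0.06},{"dx":0,"dy":0,"dz":0,"rx":0,"ry":0,"rz":-0.06},{"dx":0,"dy":0,"dz":0,"rx":0,"ry":0,"rz":-0.06},{"dx":0,"dy":0,"dz":0,"rx":0,"ry":0,"rz":-0.06},{"dx":0,"dy":0,"dz":0,"rx":0,"ry":0,"rz":-0.06},{"dx":0,"dy":0,"dz":0,"rx":0,"ry":0,"rz":-0.06}]}}

```text
t: 27.8
tcp_pos: [0.5123, -0.0266, 0.1989]
tool_rot: [0.959, 0.283, -0.001, -0.003]
force: [-1.0, 1.9, 15.5]
finger_gap: 0.109
gripper_force: 41.4
```

```bash
python3 st.py
```

```text
27.8 [ 0.5123 -0.0266  0.1989] z [-0.0029  0.0046 -1.    ] yawy -57.17 F [-0.97  1.92 15.48] T [0.348 0.611 0.087] 0.109262232999452 0.7232782695966232
```

>>> {"op": "move_arm", "data": {"targets": [{"dx":0,"dy":0.002,"dz":0,"rx":-0.001,"ry":0,"rz":-0.065},{"dx":0,"dy":0.002,"dz":0,"rx":-0.001,"ry":0,"rz":-0.065},{"dx":0,"dy":0.002,"dz":0,"rx":-0.001,"ry":0,"rz":-0.065},{"dx":0,"dy":0.002,"dz":0,"rx":-0.001,"ry":0,"rz":-0.065},{"dx":0,"dy":0.002,"dz":0,"rx":-0.001,"ry":0,"rz":-0.065},{"dx":0,"dy":0,"dz":0,"rx":-0.001,"ry":0,"rz":-0.065},{"dx":0,"dy":0,"dz":0,"rx":-0.001,"ry":0,"rz":-0.065},{"dx":0,"dy":0,"dz":0,"rx":-0.001,"ry":0,"rz":-0.065},{"dx":0,"dy":0,"dz":0,"rx":0,"ry":0,"rz":-0.065},{"dx":0,"dy":0,"dz":0,"rx":0,"ry":0,"rz":-0.065}]}}

```text
t: 29.05
tcp_pos: [0.5124, -0.0268, 0.1989]
tool_rot: [0.993, 0.116, -0.0, -0.001]
force: [-1.2, -0.3, 14.3]
finger_gap: 0.109
gripper_force: 41.2
```

```bash
python3 st.py
```

```text
29.05 [ 0.5124 -0.0268  0.1989] z [-7.0e-04  1.1e-03 -1.0e+00] yawy -76.66 F [-1.16 -0.35 14.29] T [0.06  0.615 0.07 ] 0.1089166280440949 1.066574308903075
```

>>> {"op": "move_arm", "data": {"targets": [{"dx":0,"dy":0,"dz":-0.002,"rx":0,"ry":0,"rz":-0.068},{"dx":0,"dy":0,"dz":-0.002,"rx":0,"ry":0,"rz":-0.068},{"dx":0,"dy":0,"dz":0,"rx":0,"ry":0,"rz":-0.068},{"dx":0,"dy":0,"dz":0,"rx":0,"ry":0,"rz":-0.068},{"dx":0,"dy":0,"dz":0,"rx":0,"ry":0,"rz":-0.068},{"dx":0,"dy":0,"dz":0,"rx":0,"ry":0,"rz":-0.068},{"dx":0,"dy":0,"dz":0,"rx":0,"ry":0,"rz":-0.068},{"dx":0,"dy":0,"dz":0,"rx":0,"ry":0,"rz":-0.068},{"dx":0,"dy":0,"dz":0,"rx":0,"ry":0,"rz":-0.068},{"dx":0,"dy":0,"dz":0,"rx":0,"ry":0,"rz":-0.068}]}}

```text
t: 30.3
tcp_pos: [0.5124, -0.0269, 0.1989]
tool_rot: [0.998, -0.061, 0.001, -0.001]
force: [-1.4, -0.6, 14.4]
finger_gap: 0.108
gripper_force: 41.3
```

```bash
python3 st.py
```

```text
30.3 [ 0.5124 -0.0269  0.1989] z [ 0.0015  0.0017 -1.    ] yawy -97.05 F [-1.37 -0.65 14.41] T [-0.038  0.649  0.096] 0.10771929811478641 1.420664610677101
```

Turned to yaw −97° with no stop felt. Relieve the press, then open and rise.

>>> {"op": "move_arm", "data": {"targets": [{"dx":0,"dy":0,"dz":0.012,"rx":0,"ry":0,"rz":0},{"dx":0,"dy":0,"dz":0.012,"rx":0,"ry":0,"rz":0},{"dx":0,"dy":0,"dz":0.012,"rx":0,"ry":0,"rz":0},{"dx":0,"dy":0,"dz":0.012,"rx":0,"ry":0,"rz":0},{"dx":0,"dy":0,"dz":0.012,"rx":0,"ry":0,"rz":0},{"dx":0,"dy":0,"dz":0.012,"rx":0,"ry":0,"rz":0},{"dx":0,"dy":0,"dz":0.012,"rx":0,"ry":0,"rz":0},{"dx":0,"dy":0,"dz":0.012,"rx":0,"ry":0,"rz":0},{"dx":0,"dy":0,"dz":0,"rx":0,"ry":0,"rz":0},{"dx":0,"dy":0,"dz":0,"rx":0,"ry":0,"rz":0}]}}

```text
t: 31.55
tcp_pos: [0.5124, -0.0268, 0.1992]
tool_rot: [0.998, -0.061, 0.0, -0.001]
force: [1.6, -5.2, 4.1]
finger_gap: 0.104
gripper_force: 39.4
```

```bash
python3 st.py
```

```text
31.55 [ 0.5124 -0.0268  0.1992] z [ 6.0e-04  2.5e-03 -1.0e+00] yawy -97.03 F [ 1.62 -5.17  4.13] T [-0.975  0.051 -0.032] 0.10365812567932707 1.419768437309553
```

>>> {"op": "move_arm", "data": {"targets": [{"dx":0,"dy":0,"dz":0,"rx":0,"ry":0,"rz":0},{"dx":0,"dy":0,"dz":0,"rx":0,"ry":0,"rz":0},{"dx":0,"dy":0,"dz":0,"rx":0,"ry":0,"rz":0},{"dx":0,"dy":0,"dz":0.2,"rx":0,"ry":0,"rz":0},{"dx":0,"dy":0,"dz":0.4,"rx":0,"ry":0,"rz":0},{"dx":0,"dy":0,"dz":0.6,"rx":0,"ry":0,"rz":0},{"dx":0,"dy":0,"dz":0.6,"rx":0,"ry":0,"rz":0},{"dx":0,"dy":0,"dz":0.6,"rx":0,"ry":0,"rz":0},{"dx":0,"dy":0,"dz":0.6,"rx":0,"ry":0,"rz":0},{"dx":0,"dy":0,"dz":0.4,"rx":0,"ry":0,"rz":0}], "claw": 40}}

```text
t: 32.8
tcp_pos: [0.5116, -0.025, 0.2851]
tool_rot: [0.998, -0.062, -0.0, -0.003]
force: [0.0, 0.1, 0.5]
finger_gap: 0.395
gripper_force: 0.0
```

```bash
python3 st.py; python3 - <<'E'
from h import *
w=cams.snapshot('wrist')[:,:,::-1];cv2.imwrite('pics/w3.png',w);t=cams.snapshot('side')[:,:,::-1];cv2.imwrite('pics/s3.png',t)
E
```

```text
32.8 [ 0.5116 -0.025   0.2851] z [-3.e-04  6.e-03 -1.e+00] yawy -97.07 F [0.02 0.13 0.54] T [-0.034 -0.041  0.032] 0.39454721203095283 1.4212987870533211
```

View pics/w3.png

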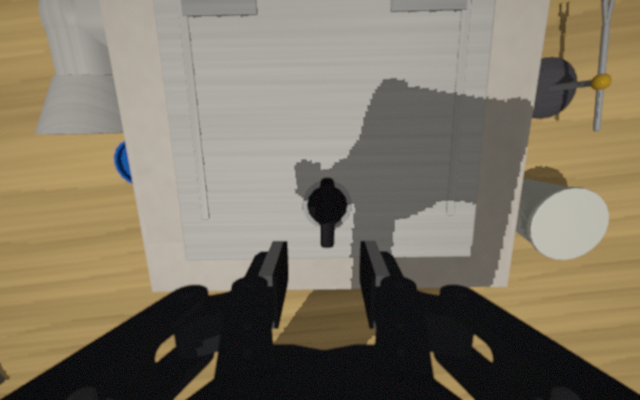

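The hatch is level and shut. The wing runs fore-aft, (327,179)–(328,246), perpendicular to the front edge at row 258. One numeric check, then hand in.

```bash
python3 - <<'E'
from h import *
w=cv2.imread('pics/w3.png');g=cv2.cvtColor(w,cv2.COLOR_BGR2GRAY).astype(float)
def edge(r0,r1,cols):
    p=[]
    for c in cols:
        d=np.abs(np.diff(g[r0:r1,c-1:c+2].mean(1)));p.append((c,r0+d.argmax()+.5))
    return p
def yaw(p,z):
    P=onz('wrist',p,z)[:,:2];vx,vy,_,_=cv2.fitLine(P.astype(np.float32),cv2.DIST_HUBER,0,.01,.01).ravel();return np.degrees(np.arctan(-vx/vy)) if abs(vy)>abs(vx) else np.degrees(np.arctan2(vy*np.sign(vx),abs(vx)))
print('deck front',yaw(edge(280,300,range(160,250,3)),.168),'hatch front',yaw(edge(250,266,range(195,345,3)),.185))
r=range(226,244);m=[(np.where(g[k,310:345]<40)[0]+310).mean() for k in r];r2=range(180,186);m2=[(np.where(g[k,310:345]<40)[0]+310).mean() for k in r2]
print('wing',yaw(list(zip(m,r))+list(zip(m2,r2)),.219),m[0],m[-1],m2[0])
E
```

```text
deck front -0.22772284 hatch front -6.136321
wing -6.9033685 327.5 327.0 327.0
```

```bash
python3 -c "
from station import order;print(order.sign_off())"
```

```text
the job is handed in; nothing more can be done
None
```

The hatch is shut on its seal and the knob is turned to about 1.58 rad, fully fastened. The gripper is open and clear above it, no other items were touched, and I handed the job in at about 33 s.

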